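Well block offered to the hanging probe

TASK

Pick up the aluminium well block that is lying on its side, turn it so that its deep blind well (not the shallow dimple at the other end) faces straight up, and bring it up gently under the hanging spring probe until the probe rests on the floor of the well and is pushed up several millimetres, without driving it to the end of its travel. Finish while holding the block there, upright and still, with nothing but the gripper carrying it; leave the bottle, the jar and the case alone.

Things in the scene. Friction and masses are not known exactly. Their poses are not given: they have to be found in the camera images.
- block: bare aluminium bar, 46 x 46 mm square, 52 mm long, about 0.24 kg, lying on a long side. Origin at its centre. Its +x runs along its length, out of the deep well: level at the start, so yaw is the way the well faces (within 75 degrees of towards the robot). +x end: central round blind well, 24 mm diameter, 32 mm deep; -x end: only a dimple, 24 mm diameter, 6 mm deep. Long faces plain
- well_mouth (a point): centre of the mouth of the deep well, on the end face of the block, 26 mm from the block's centre along its +x; axes as the block
- well_floor (a point): centre of the floor of the deep well, 32 mm below its mouth (6 mm to the -x side of the block's centre); axes as the block
- stand: fixed probe stand; origin on the bench plumb below the probe, nothing stands there. The probe hangs from a blue sleeve (26 mm diameter, 262 to 332 mm above the bench). A 14 mm bar, 315 mm up, runs level 170 mm along the stand's +x (roughly away from the robot) to a post on a cream base 120 x 160 mm (near edge 110 mm from the origin) with a box 69 mm high
- probe_tip (a point): lower end of the hanging probe, a straight steel rod 8 mm in diameter with a round tip, 150 mm above the bench at rest, 112 mm of it free below the sleeve; it moves up with the probe
- probe (a joint): how far the probe is pushed up into its sleeve, in m: 0 at rest (hanging fully out), 0.020 at the end of its travel. A light spring and its weight resist with about 1 N at the start of the travel, rising to about 3.5 N at the end.
- media_bottle: bystander: clear glass bottle with an orange cap, 72 mm diameter, 150 mm tall, origin at the centre of its base
- reagent_jar: bystander: white plastic jar with a red lid, 60 mm diameter, 70 mm tall, origin at the centre of its base
- sample_case: bystander: pale closed plastic case 70 x 90 mm, 40 mm tall, origin at the centre of its underside
Not all that is in view belongs to the job. Leave any brown, pink or turquoise look-alike of the block alone.

How it is judged:
By the outcome, as a careful person would: the job done as asked, in the order asked, and still so for the second after the job is handed in, while the arm keeps its last pose, push and grip.
It also fails if it takes over 48 s, if anything falls off the work surface, if the arm or the gripper's body presses on something with over 40 N, if the wrist force passes 120 N, or if a joint passes its speed limit or range.

ROBOT

A 6-joint arm with a two-finger parallel gripper is mounted at the origin on the work surface. World frame = base frame: x ahead of the robot, y to its left, z up, the work surface at z = 0. Lengths are in m, angles in rad, forces in N, time in s.
With the tool pointing down it reaches from about 0.375 to 0.9 m from the base axis. Payload 3.1 kg.
Tool frame: the origin (TCP) lies between the finger pads; the fingertips stand 19 mm ahead of it and the grasp point (between the pads) is the TCP; z points along the fingers, y is the direction in which the jaws open and shut (so a half turn about z gives the same grasp; the last joint's range is limited). The gripper opens to 87 mm and grips with 3 to 60 N. Pads are 19 mm wide; open, the fingers measure 117 mm over their backs; the gripper's body (75 mm by 190 mm) begins 51 mm behind the grasp point.
Start: joints at [-1.415, 0.527, 1.433, -0, 1.181, -0.178], TCP at [0.205, -0.59, 0.242] pointing down, gripper open.
Joint ranges: [-3.08, 3.08], [-0.75, 2.2], [0.22, 2.44], [-1.43, 4.57], [0, 2.65], [-2.85, 2.85]. Speed limits (rad/s): [2.79, 2.79, 3.14, 3.14, 3.14, 3.14].

INTERFACE

Orientations are given as a unit quaternion [x, y, z, w].
In Python, from rig import robot gives the robot as it stands.
- The arm moves only by the tool apply_moves, never from a script. Its argument "series" is a list of rows, each a list of 7 numbers: the shift along the tool's x, y, z in cm, then the turn, a rotation vector about the tool's x, y, z in degrees, then the opening, from 0 (shut) to 1 (fully open). In form: [[dx, dy, dz, rx, ry, rz, grip], ...]. A call has 1 to 5 rows; each row is the pose to reach, as a shift and turn from the pose commanded when the call began, along the tool's axes at that moment; what a row does not reach only later rows make up. A row lasts 1/12 s, in which the tool goes at most 41.7 mm and 7.16 degrees, less where a joint would pass 70% of its speed; a pose out of reach is approached as far as the arm can. A call with a gripper value outside its range is refused whole. The fingers move at their own pace and stop on an object; "newtons" is the grip in N (left out, the last holds). Time passes only in rows, so rows that repeat a pose let the fingers close. It gives the time, the measured TCP pose, the force and the opening at its end, in the units of the state.
- robot.get_obs(): the state, without advancing time (a new reading comes with each control period).
- robot.camera(name): name is "scene" or "top" or "wrist"; returns the picture (480x640x3 uint8, red, green, blue); there is no depth.
- robot.camera_params(name): a dict with "mtx" (3x3 intrinsics, pixels), "origin" and "rotation" of the camera in the world. Camera axes: x right, y down, z forward; pixel columns grow to the right and rows downward; lengths in m; the calibration is good to about 2 mm. A picture is of the moment at which its call begins: read the wrist's pose just before it. camera_params takes no time and is no camera call; for the wrist camera it gives the pose at the moment of the call.
- robot.hand_in(): hands the job in, once; it reports no verdict.
The state is a dict: "time": time; "q": joint angles; "joint_velocities": joint speeds; "joint_torque": joint torques, N m; "position": TCP position; "tool_rot": TCP orientation; "ft_force": force on the tool from outside, world axes, zero at the start; "moment": the same for the moment, N m; "grip_width": finger opening in m.
Only numpy, scipy, OpenCV 4.12 (cv2) and the standard library are available. Lean on these libraries where they do the work, as an engineer would, in place of code of your own. Each camera call takes 0.05 s, during which the arm holds its last target. There are 200 camera calls.

## Working session

There is one attempt and no reset: what is moved stays moved. The work goes in short steps, Python scripts to look and compute and a tool call to move; the robot and the scene stay as the last step left them, time stands still between calls to the robot, and variables do not carry over. Pictures are saved under pics/ and viewed, about 8 in all and at most 12, crops included, and the job is handed in when it is done.

Besides the shell and the picture viewer there is one more tool, called after "Call:" as name([rows], argument=value, ...), one row to a line, values as JSON. apply_moves: Moves the arm, as the interface text tells. Its arguments: {"type":"object","properties":{"series":{"type":"array"},"newtons":{"type":"number"}},"required":["series"]}

```bash
mkdir -p pics; ls; python3 - <<'E'
from rig import robot
import cv2,numpy as np
for n in("scene","top"):
    im=robot.camera(n); cv2.imwrite(f"pics/{n}0.png",im[:,:,::-1])
    p=robot.camera_params(n); print(n,{k:np.round(v,4).tolist() for k,v in p.items()})
print(robot.get_obs())
E
```

```text
pics
scene {'mtx': [[550.1398, 0.0, 321.3667], [0.0, 550.1398, 239.0142], [0.0, 0.0, 1.0]], 'origin': [1.3019, 0.2899, 1.4297], 'rotation': [0.5519, 0.788, -0.2246, -0.1547]}
top {'mtx': [[536.0392, 0.0, 325.1265], [0.0, 536.0392, 231.2711], [0.0, 0.0, 1.0]], 'origin': [0.4487, -0.0067, 1.4428], 'rotation': [-0.7023, 0.7107, -0.032, 0.0253]}
{'time': 0.1, 'q': array([-1.41450511e+00,  5.28387151e-01,  1.43374528e+00,  8.44997917e-07,
        1.18139777e+00, -1.78515326e-01]), 'joint_velocities': array([-0.00121458, -0.00237755, -0.00245182,  0.00023352,  0.00153685,
        0.00016263]), 'joint_torque': array([-3.07801056e-04, -4.40985596e+01, -1.77150321e+01,  6.36008685e-02,
        5.34029771e-02, -4.54989049e-05]), 'position': array([ 0.20528948, -0.58967997,  0.24067007]), 'tool_rot': array([ 9.86020328e-01,  1.66622249e-01,  1.11555382e-05, -9.68709954e-04]), 'ft_force': array([ 0.05157374,  0.1290305 , -0.45529893]), 'moment': array([0.03955151, 0.00369679, 0.04910938]), 'grip_width': 0.08688187050145356}
```

View pics/scene0.png

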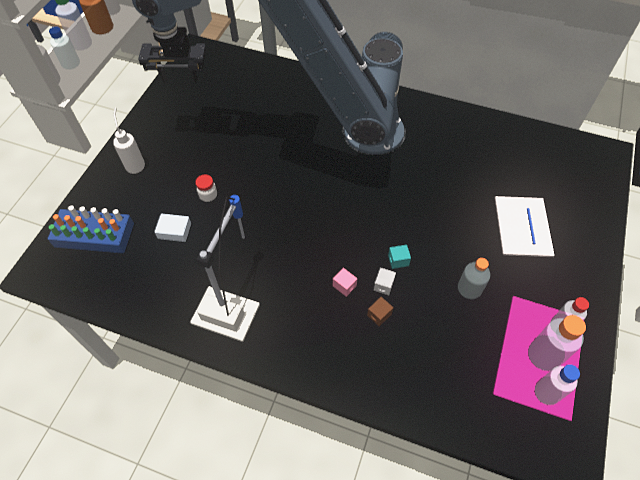

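View pics/top0.png

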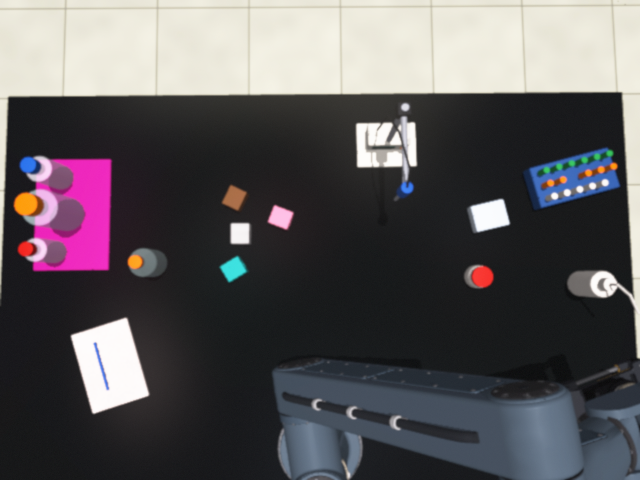

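The scene shows the aluminium block at (385,281), with the three look-alikes around it. The sleeve is at (236,200) and the stand base at (225,312). In the top view the block is at (240,233) and the sleeve at (407,188).

```bash
cat > h.py <<'E'
import numpy as np,cv2
from scipy.spatial.transform import Rotation as R
from rig import robot
def ray(n,uv,p=None):
    p=p or robot.camera_params(n); d=np.linalg.solve(p['mtx'],[uv[0],uv[1],1.])
    return np.array(p['origin']),rot(p)@d
def rot(p):
    r=np.array(p['rotation']); return R.from_quat(r).as_matrix() if r.size==4 else r
def atz(n,uv,z,p=None):
    o,d=ray(n,uv,p); return o+d*(z-o[2])/d[2]
def proj(n,X,p=None):
    p=p or robot.camera_params(n); c=p['mtx']@(rot(p).T@(np.array(X)-p['origin'])); return c[:2]/c[2]
E
python3 - <<'E'
from h import *
t=cv2.imread('pics/top0.png');s=cv2.imread('pics/scene0.png')
c=lambda im,u,v,w,h,k:cv2.resize(im[v:v+h,u:u+w],None,fx=k,fy=k,interpolation=cv2.INTER_CUBIC)
a=np.hstack([c(t,205,203,70,60,5.7142857),c(s,350,255,70,60,5.7142857)])[:, :800]
cv2.imwrite('pics/c1.png',np.vstack([cv2.resize(a,(800,342)),np.hstack([c(t,340,90,100,62,4),c(s,190,185,100,62,4)])]))
print('block',atz('top',(240,233),.046),atz('scene',(385,277),.04))
print('sleeve top',atz('top',(407,188),.332),'post top',atz('top',(405,106),.33), atz('scene',(236,199),.332))
for n,u,z in(('bottle',(135,262),.15),('jar',(482,277),.07),('case',(489,215),.04),('pink',(281,217),.046),('brown',(234,197),.046),('turq',(233,269),.046)):print(n,atz('top',u,z))
E
```

```text
block [0.56013593 0.2017583  0.046     ] [0.55663948 0.20434557 0.04      ]
sleeve top [ 0.6279174 -0.1903391  0.332    ] post top [ 0.80432632 -0.19073256  0.33      ] [ 0.63067843 -0.1832492   0.332     ]
bottle [0.48487162 0.43793445 0.15      ]
jar [ 0.43821935 -0.42017083  0.07      ]
case [ 0.60076163 -0.45358917  0.04      ]
pink [0.6009313  0.09459549 0.046     ]
brown [0.65507945 0.21754826 0.046     ]
turq [0.46660939 0.21983458 0.046     ]
```

View pics/c1.png

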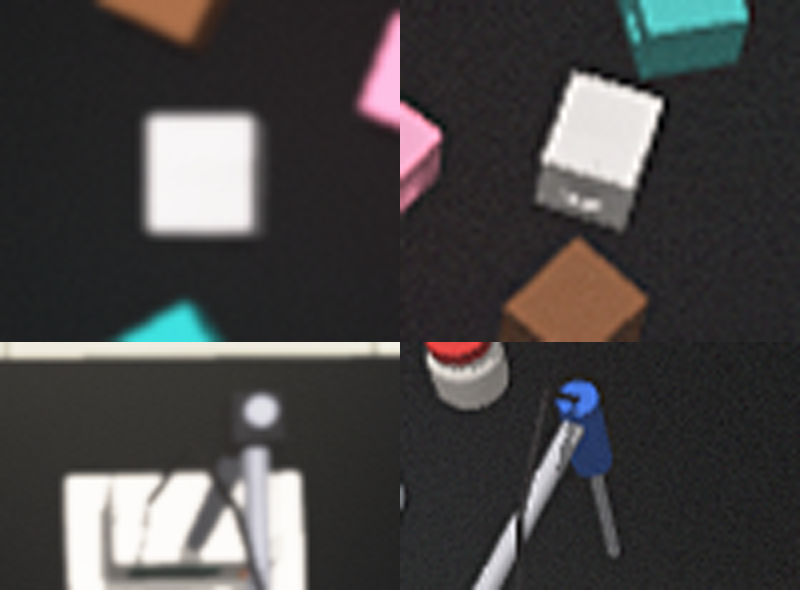

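Call:
apply_moves([
  [2.86, -3.03, 0, 0, 0, 0, 1],
  [5.72, -6.06, 0, 0, 0, 0, 1],
  [8.58, -9.09, 0, 0, 0, 0, 1],
  [11.4, -12.1, 0, 0, 0, 0, 1],
  [14.3, -15.2, 0, 0, 0, 0, 1],
])

```text
time: 0.52
position: [0.2904, -0.3984, 0.2411]
tool_rot: [0.986, 0.166, -0.0, -0.0]
ft_force: [0.2, -0.5, -0.2]
grip_width: 0.0871
```

Call:
apply_moves([
  [2.86, -3.03, 0, 0, 0, 0, 1],
  [5.72, -6.06, 0, 0, 0, 0, 1],
  [8.58, -9.09, 0, 0, 0, 0, 1],
  [11.4, -12.1, 0, 0, 0, 0, 1],
  [14.3, -15.2, 0, 0, 0, 0, 1],
])

```text
time: 0.93
position: [0.3752, -0.2086, 0.2415]
tool_rot: [0.986, 0.166, -0.0, -0.0]
ft_force: [0.7, -0.2, -0.7]
grip_width: 0.0872
```

Call:
apply_moves([
  [2.86, -3.03, 0, 0, 0, 0, 1],
  [5.72, -6.06, 0, 0, 0, 0, 1],
  [8.58, -9.09, 0, 0, 0, 0, 1],
  [11.4, -12.1, 0, 0, 0, 0, 1],
  [14.3, -15.2, 0, 0, 0, 0, 1],
])

```text
time: 1.35
position: [0.46, -0.0187, 0.2414]
tool_rot: [0.986, 0.167, -0.0, -0.0]
ft_force: [-0.4, -0.7, -0.1]
grip_width: 0.0869
```

Call:
apply_moves([
  [2.86, -3.03, 0, 0, 0, 6, 1],
  [5.5, -5.5, 0, 0, 0, 12, 1],
  [7.5, -7.7, 0, 0, 0, 19, 1],
  [9, -9, 0, 0, 0, 19, 1],
  [9, -9, 0, 0, 0, 19, 1],
])

```text
time: 1.77
position: [0.5168, 0.0972, 0.2413]
tool_rot: [1.0, 0.004, 0.001, -0.001]
ft_force: [-0.3, -0.9, -0.6]
grip_width: 0.0873
```

```bash
python3 - <<'E'
from h import *
o=robot.get_obs(); p=robot.camera_params('wrist'); im=robot.camera('wrist'); cv2.imwrite('pics/w1.png',im[:,:,::-1])
print(o['time'],o['q'].round(4),o['position'].round(4),R.from_quat(o['tool_rot']).as_matrix().round(3).tolist(),o['ft_force'])
print(p['origin'],rot(p).round(3).tolist(),p['mtx'][0])
import pickle;pickle.dump((o,p),open('w1.pkl','wb'))
E
```

```text
1.7667 [-2.7600e-02  3.9410e-01  1.6816e+00  1.5000e-03  1.0642e+00  1.5350e+00] [0.5168 0.0972 0.2413] [[1.0, 0.008, 0.002], [0.007, -1.0, 0.001], [0.002, -0.001, -1.0]] [-0.2576631  -0.90206227 -0.60560821]
[0.59774058 0.09715812 0.38641411] [[0.008, -0.956, -0.292], [-1.0, -0.008, -0.001], [-0.002, 0.292, -0.956]] [405.19350669   0.         318.84420083]
```

View pics/w1.png

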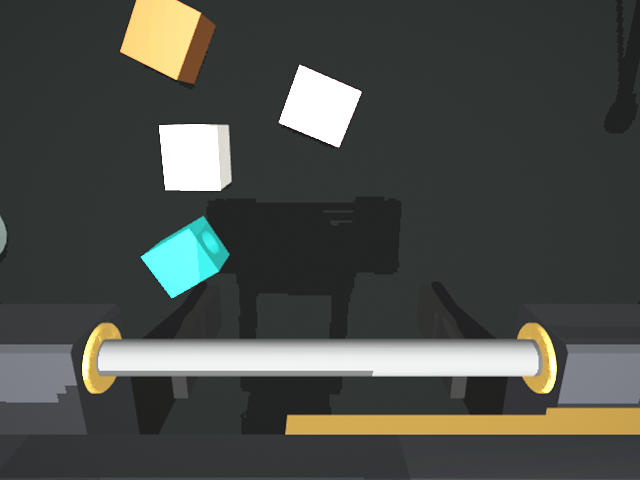

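The wrist view shows the block's top face with corners near (159,125), (220,124), (222,190) and (165,190). The turquoise block is below it and pink is to its right, with clear gaps.

```bash
python3 - <<'E'
from h import *
import pickle
o,p=pickle.load(open('w1.pkl','rb'))
im=cv2.imread('pics/w1.png')
for n,src,box in(('wrist','w1',(145,110,245,205)),('top','top0',(225,218,255,248)),):
    I=cv2.imread(f'pics/{src}.png'); x0,y0,x1,y1=box
    g=cv2.cvtColor(I,cv2.COLOR_BGR2GRAY)[y0:y1,x0:x1]; print(n,np.percentile(g,[5,50,80,95]))
    for th in ((250,235) if n=='wrist' else (140,)):
        m=(g>=th).astype(np.uint8); c=max(cv2.findContours(m,0,2)[0],key=cv2.contourArea)
        q=cv2.approxPolyDP(c,4,True)[:,0]+[x0,y0]; rc=cv2.boxPoints(cv2.minAreaRect(c))+[x0,y0]
        pp=p if n=='wrist' else None
        for nm,Q in(('poly',q),('rect',rc)):
            X=np.array([atz(n,a,.046,pp)[:2] for a in Q]); d=np.roll(X,-1,0)-X
            print(th,nm,Q.round(1).tolist(),X.round(4).tolist(),'c',X.mean(0).round(4),'len',np.hypot(*d.T).round(4),'ang',np.degrees(np.arctan2(d[:,1],d[:,0])).round(1))
cv2.imwrite('pics/c2.png',cv2.resize(im[105:205,135:255],None,fx=5,fy=5,interpolation=cv2.INTER_CUBIC))
E
```

```text
wrist [ 46.  53. 255. 255.]
250 poly [[159, 125], [165, 189], [220, 190], [216, 126]] [[0.5875, 0.2272], [0.5351, 0.2277], [0.5346, 0.1811], [0.587, 0.181]] c [0.5611 0.2042] len [0.0524 0.0466 0.0524 0.0462] ang [ 1.794e+02 -9.060e+01 -1.000e-01  8.950e+01]
250 rect [[158.7, 125.0], [216.5, 121.7], [220.4, 190.0], [162.6, 193.3]] [[0.5874, 0.2274], [0.5904, 0.1804], [0.5347, 0.1807], [0.5314, 0.2302]] c [0.561  0.2047] len [0.0472 0.0557 0.0495 0.0561] ang [-86.4 179.6  93.8  -2.8]
235 poly [[159, 125], [165, 189], [220, 190], [216, 126]] [[0.5875, 0.2272], [0.5351, 0.2277], [0.5346, 0.1811], [0.587, 0.181]] c [0.5611 0.2042] len [0.0524 0.0466 0.0524 0.0462] ang [ 1.794e+02 -9.060e+01 -1.000e-01  8.950e+01]
235 rect [[158.6, 125.0], [216.6, 121.6], [220.6, 190.0], [162.7, 193.4]] [[0.5874, 0.2275], [0.5905, 0.1803], [0.5347, 0.1805], [0.5313, 0.2301]] c [0.561  0.2046] len [0.0473 0.0558 0.0497 0.0562] ang [-86.3 179.7  93.9  -2.7]
top [ 34.  89. 245. 246.]
140 poly [[232, 223], [231, 242], [248, 243], [248, 223]] [[0.5866, 0.2227], [0.5369, 0.2252], [0.5338, 0.1809], [0.5861, 0.1809]] c [0.5608 0.2024] len [0.0498 0.0444 0.0524 0.0418] ang [177.1 -94.   -0.   89.4]
140 rect [[231.0, 223.0], [249.0, 223.0], [249.0, 243.0], [231.0, 243.0]] [[0.5866, 0.2253], [0.5861, 0.1783], [0.5337, 0.1783], [0.5343, 0.2252]] c [0.5602 0.2018] len [0.047  0.0524 0.0468 0.0524] ang [-9.06e+01  1.80e+02  8.93e+01  1.00e-01]
```

View pics/c2.png

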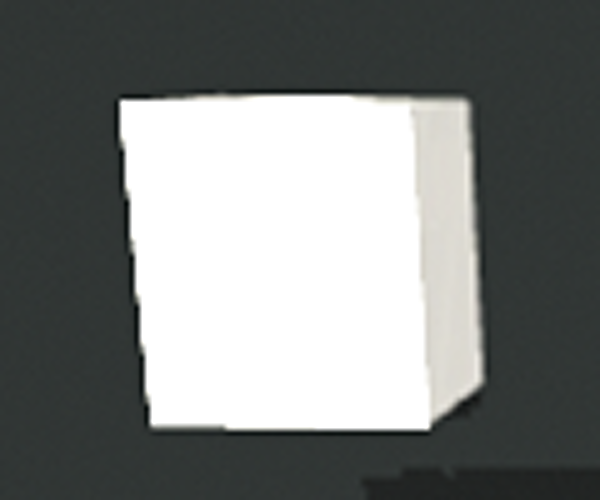

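```bash
python3 - <<'E'
from h import *
# R=Rz(q1)Ry(al)Rz(q4)Ry(q5)Rz(q6+90): check on the record
def fk(q): return R.from_euler('ZYZYZ'[:1],q[0])*R.from_euler('Y',q[1]+q[2])*R.from_euler('ZYZ',[q[3],q[4],q[5]+np.pi/2])
o=robot.get_obs();print('fk err deg',np.degrees((fk(o['q']).inv()*R.from_quat(o['tool_rot'])).magnitude()))
for al in(105,125):
  for s in(-1,1):
    for haz in(-100,-60,-30,0,30,45,60,75,90,110):
      z=np.array([np.cos(np.radians(haz)),np.sin(np.radians(haz)),0]); x=np.array([0,0,s*1.]); M=np.c_[x,np.cross(z,x),z]
      e=(R.from_euler('Y',al,degrees=True).inv()*R.from_matrix(M)).as_euler('ZYZ',degrees=True)
      print(al,'wellsign',s,'haz-q1',haz,'q4,q5,q6',(e-[0,0,90]).round(0))
E
```

```text
fk err deg 2.6174017815395138e-14
105 wellsign -1 haz-q1 -100 q4,q5,q6 [-87. 100.  15.]
105 wellsign -1 haz-q1 -60 q4,q5,q6 [-98.  61.  17.]
105 wellsign -1 haz-q1 -30 q4,q5,q6 [-114.   33.   28.]
105 wellsign -1 haz-q1 0 q4,q5,q6 [-180.   15.   90.]
105 wellsign -1 haz-q1 30 q4,q5,q6 [ 114.   33. -208.]
105 wellsign -1 haz-q1 45 q4,q5,q6 [ 105.   47. -201.]
105 wellsign -1 haz-q1 60 q4,q5,q6 [  98.   61. -197.]
105 wellsign -1 haz-q1 75 q4,q5,q6 [  94.   76. -196.]
105 wellsign -1 haz-q1 90 q4,q5,q6 [  90.   90. -195.]
105 wellsign -1 haz-q1 110 q4,q5,q6 [  85.  109. -196.]
105 wellsign 1 haz-q1 -100 q4,q5,q6 [ -87.  100. -165.]
105 wellsign 1 haz-q1 -60 q4,q5,q6 [ -98.   61. -163.]
105 wellsign 1 haz-q1 -30 q4,q5,q6 [-114.   33. -152.]
105 wellsign 1 haz-q1 0 q4,q5,q6 [180.  15. -90.]
105 wellsign 1 haz-q1 30 q4,q5,q6 [114.  33. -28.]
105 wellsign 1 haz-q1 45 q4,q5,q6 [105.  47. -21.]
105 wellsign 1 haz-q1 60 q4,q5,q6 [ 98.  61. -17.]
105 wellsign 1 haz-q1 75 q4,q5,q6 [ 94.  76. -16.]
105 wellsign 1 haz-q1 90 q4,q5,q6 [ 90.  90. -15.]
105 wellsign 1 haz-q1 110 q4,q5,q6 [ 85. 109. -
[... 378 characters left out ...]
 66. -219.]
125 wellsign -1 haz-q1 75 q4,q5,q6 [  99.   78. -216.]
125 wellsign -1 haz-q1 90 q4,q5,q6 [  90.   90. -215.]
125 wellsign -1 haz-q1 110 q4,q5,q6 [  78.  106. -217.]
125 wellsign 1 haz-q1 -100 q4,q5,q6 [ -84.   98. -145.]
125 wellsign 1 haz-q1 -60 q4,q5,q6 [-108.   66. -141.]
125 wellsign 1 haz-q1 -30 q4,q5,q6 [-135.   45. -126.]
125 wellsign 1 haz-q1 0 q4,q5,q6 [180.  35. -90.]
125 wellsign 1 haz-q1 30 q4,q5,q6 [135.  45. -54.]
125 wellsign 1 haz-q1 45 q4,q5,q6 [120.  55. -45.]
125 wellsign 1 haz-q1 60 q4,q5,q6 [108.  66. -39.]
125 wellsign 1 haz-q1 75 q4,q5,q6 [ 99.  78. -36.]
125 wellsign 1 haz-q1 90 q4,q5,q6 [ 90.  90. -35.]
125 wellsign 1 haz-q1 110 q4,q5,q6 [ 78. 106. -37.]
```

Call:
apply_moves([
  [1.8, -3.6, 0, 0, 0, 0, 1],
  [3.4, -7.2, 1, 0, 0, 0, 1],
  [4.5, -10.5, 3, 0, 0, 0, 1],
  [4.5, -10.5, 7, 0, 0, 0, 1],
  [4.5, -10.5, 11, 0, 0, 0, 1],
])

```text
time: 2.23
position: [0.5614, 0.1997, 0.1317]
tool_rot: [1.0, 0.003, 0.002, -0.0]
ft_force: [-0.1, -0.2, -1.3]
grip_width: 0.0867
```

Call:
apply_moves([
  [0, 0, 0, 0, 0, -7.1, 1],
  [0, 0, 0, 0, 0, -14.2, 1],
  [0, 0, 0, 0, 0, -21.3, 1],
  [0, 0, 0, 0, 0, -28.4, 1],
  [0, 0, 0, 0, 0, -35.6, 1],
])

```text
time: 2.65
position: [0.5592, 0.1972, 0.1311]
tool_rot: [0.951, 0.309, -0.001, 0.0]
ft_force: [-0.1, 0.6, 0.7]
grip_width: 0.0868
```

Call:
apply_moves([
  [0, 0, 0, 0, 0, -7.1, 1],
  [0, 0, 0, 0, 0, -14.2, 1],
  [0, 0, 0, 0, 0, -21.3, 1],
  [0, 0, 0, 0, 0, -28.4, 1],
  [0, 0, 0, 0, 0, -35.6, 1],
])

```text
time: 3.07
position: [0.5593, 0.1972, 0.1314]
tool_rot: [0.811, 0.585, -0.001, -0.0]
ft_force: [0.6, 0.1, 0.1]
grip_width: 0.0869
```

Call:
apply_moves([
  [0, 0, 0, 0, 0, -7.1, 1],
  [0, 0, 0, 0, 0, -14.2, 1],
  [0, 0, 0, 0, 0, -21.3, 1],
  [0, 0, 0, 0, 0, -28.4, 1],
  [0, 0, 0, 0, 0, -35.6, 1],
])

```text
time: 3.48
position: [0.5593, 0.1971, 0.1314]
tool_rot: [0.594, 0.805, -0.001, -0.0]
ft_force: [0.7, 0.5, -0.8]
grip_width: 0.087
```

Call:
apply_moves([
  [0, 0, 0, 0, 0, -7.1, 1],
  [0, 0, 0, 0, 0, -14.2, 1],
  [0, 0, 0, 0, 0, -21.3, 1],
  [0, 0, 0, 0, 0, -28.4, 1],
  [0, 0, 0, 0, 0, -35.6, 1],
])

```text
time: 3.9
position: [0.5593, 0.1971, 0.1314]
tool_rot: [0.32, 0.948, -0.001, -0.001]
ft_force: [-1.4, 0.5, -0.3]
grip_width: 0.0869
```

Call:
apply_moves([
  [0, 0, 0, 0, 0, -7.1, 1],
  [0, 0, 0, 0, 0, -14.2, 1],
  [0, 0, 0, 0, 0, -21.3, 1],
  [0, 0, 0, 0, 0, -28.4, 1],
  [0, 0, 0, 0, 0, -35.6, 1],
])

```text
time: 4.32
position: [0.5593, 0.1971, 0.1314]
tool_rot: [0.015, 1.0, -0.0, -0.001]
ft_force: [0.3, -0.3, -0.4]
grip_width: 0.0872
```

```bash
python3 - <<'E'
from h import *
p=robot.camera_params('wrist');o=robot.get_obs(); im=robot.camera('wrist'); cv2.imwrite('pics/w2.png',im[:,:,::-1])
print(o['time'],o['q'].round(4),o['position'].round(4),R.from_quat(o['tool_rot']).as_matrix().round(4).tolist())
import pickle;pickle.dump((o,p),open('w2.pkl','wb'))
E
```

```text
4.3167 [ 1.5080e-01  6.2870e-01  1.6090e+00 -7.0000e-04  9.0550e-01 -1.3894e+00] [0.5593 0.1971 0.1314] [[-0.9995, 0.0301, -0.0015], [0.0301, 0.9995, -0.0008], [0.0015, -0.0008, -1.0]]
```

View pics/w2.png

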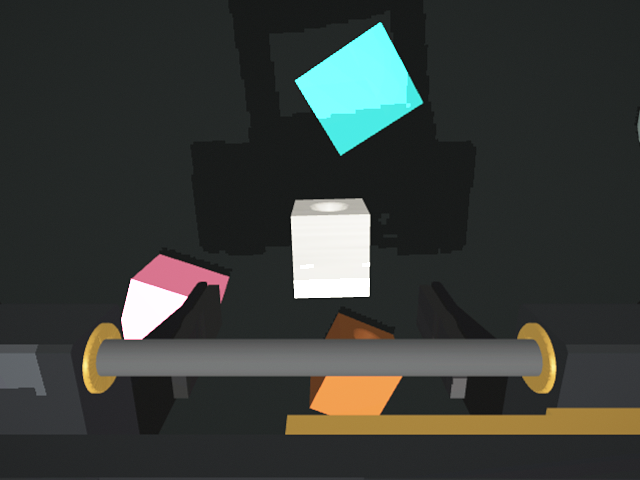

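The wrist view from the turned side shows the hole in the block's robot-side end at (329,206), so the deep well faces the robot. Both fingers straddle the block with clear floor on each side.

Call:
apply_moves([
  [-0.15, 0.65, 3.5, 0, 0, -1.5, 1],
  [-0.15, 0.65, 6.5, 0, 0, -1.5, 1],
  [-0.15, 0.65, 9, 0, 0, -1.5, 1],
  [-0.15, 0.65, 10.2, 0, 0, -1.5, 1],
  [-0.15, 0.65, 10.6, 0, 0, -1.5, 1],
], newtons=35)

```text
time: 4.78
position: [0.5598, 0.2041, 0.0232]
tool_rot: [0.006, 1.0, -0.001, -0.003]
ft_force: [-0.9, -0.2, -0.0]
grip_width: 0.087
```

Call:
apply_moves([
  [0, 0, 0, 0, 0, 0, 0.7],
  [0, 0, 0, 0, 0, 0, 0.55],
  [0, 0, 0, 0, 0, 0, 0.45],
  [0, 0, 0, 0, 0, 0, 0.45],
  [0, 0, 0, 0, 0, 0, 0.45],
])

```text
time: 5.2
position: [0.5624, 0.2055, 0.0268]
tool_rot: [0.004, 1.0, 0.0, 0.001]
ft_force: [0.2, 0.2, -0.2]
grip_width: 0.0618
```

Call:
apply_moves([
  [0, 0, 0, 0, 0, 0, 0.45],
  [0, 0, 0, 0, 0, 0, 0.45],
  [0, 0, 0, 0, 0, 0, 0.45],
  [0, 0, 0, 0, 0, 0, 0.45],
  [0, 0, -0.3, 0, 0, 0, 0.45],
])

```text
time: 5.62
position: [0.5612, 0.2054, 0.0282]
tool_rot: [0.005, 1.0, 0.0, -0.001]
ft_force: [0.0, 0.4, -1.8]
grip_width: 0.0457
```

```bash
python3 - <<'E'
from rig import robot
o=robot.get_obs(); print({k:(v.round(4) if hasattr(v,'round') else v) for k,v in o.items()})
E
```

```text
{'time': 5.6167, 'q': array([ 1.6390e-01,  7.9400e-01,  1.6395e+00,  3.0000e-04,  7.0910e-01,
       -1.3980e+00]), 'joint_velocities': array([ 0.003 , -0.0575, -0.0015,  0.0059,  0.0716,  0.0014]), 'joint_torque': array([-1.02500e-01, -4.80484e+01, -9.88680e+00, -5.25000e-02,
       -9.10000e-03, -4.50000e-03]), 'position': array([0.5612, 0.2054, 0.0282]), 'tool_rot': array([ 4.6e-03,  1.0e+00,  0.0e+00, -5.0e-04]), 'ft_force': array([ 1.4000e-03,  4.1580e-01, -1.8032e+00]), 'moment': array([ 0.0605, -0.1572,  0.0361]), 'grip_width': 0.04568447041369473}
```

Call:
apply_moves([
  [0, 0, -1, 0, 0, 0, 0.3],
  [0, 0, -3, 0, 0, 0, 0.3],
  [0, 0, -6, 0, 0, 0, 0.3],
  [0, 0, -10, 0, 0, 0, 0.3],
  [0, 0, -14, 0, 0, 0, 0.3],
])

```text
time: 6.03
position: [0.5602, 0.2054, 0.1692]
tool_rot: [0.004, 1.0, -0.0, -0.002]
ft_force: [1.0, 1.1, -2.1]
grip_width: 0.0459
```

Call:
apply_moves([
  [1.5, -2.5, -2, 0, 0, 0, 0.3],
  [3, -5, -5, 0, 0, 0, 0.3],
  [5, -8, -8, 0, 0, 0, 0.3],
  [7, -11.5, -10, 0, 0, 0, 0.3],
  [9, -15, -11, 0, 0, 0, 0.3],
])

```text
time: 6.45
position: [0.4742, 0.0626, 0.2789]
tool_rot: [0.004, 1.0, -0.0, 0.002]
ft_force: [1.7, -1.0, -2.5]
grip_width: 0.0459
```

Call:
apply_moves([
  [1, -2, 0, 0, 0, 0, 0.3],
  [2, -4, 0, -3, 0, 3, 0.3],
  [2, -5, 0, -8, 0, 8, 0.3],
  [2, -5, 0, -13, 0, 13, 0.3],
  [2, -5, 0, -18, 0, 18, 0.3],
])

```text
time: 6.87
position: [0.454, 0.0127, 0.2772]
tool_rot: [0.162, 0.974, 0.158, 0.002]
ft_force: [0.1, 0.5, -2.7]
grip_width: 0.0458
```

```bash
cat >> h.py <<'E'
def rfk(q): return R.from_euler('Z',q[0])*R.from_euler('Y',q[1]+q[2])*R.from_euler('ZYZ',[q[3],q[4],q[5]+np.pi/2])
def pfk(q,P):
    L2,L3,e,H,lat,d=P; s=q[1]+q[2]
    w=np.array([L2*np.sin(q[1])+L3*np.sin(s)+e*np.cos(s),lat,H+L2*np.cos(q[1])+L3*np.cos(s)-e*np.sin(s)])
    return R.from_euler('Z',q[0]).apply(w)+d*rfk(q).as_matrix()[:,2]
E
python3 - <<'E'
from h import *
import pickle
from scipy.optimize import least_squares
o=robot.get_obs();print(o['time'],o['q'].round(4),o['position'].round(4),o['grip_width'],o['ft_force'].round(2),np.degrees((rfk(o['q']).inv()*R.from_quat(o['tool_rot'])).magnitude()))
D=[(np.array([-1.41450511,.528387,1.433745,0,1.181398,-.1785]),np.array([.20529,-.58968,.24067]))]
D+=[(a['q'],a['position']) for a in (pickle.load(open(f,'rb'))[0] for f in('w1.pkl','w2.pkl'))]
D+=[(np.array([.1639,.794,1.6395,.0003,.7091,-1.398]),np.array([.5612,.2054,.0282])),(o['q'],o['position'])]
f=lambda P:np.concatenate([pfk(q,P)-p for q,p in D]+[[.002*P[2]]])
r=least_squares(f,[.5,.4,0,.3,.1,.2]);print(r.x.round(4),(1e3*r.fun).round(2)); pickle.dump((D,r.x),open('fit.pkl','wb'))
E
```

```text
6.8667 [-0.4219  0.2538  1.8379  0.337   1.151  -1.8164] [0.454  0.0127 0.2772] 0.04576923520766436 [ 0.05  0.5  -2.73] 2.092652716627692e-14
[0.588  0.3916 0.114  0.2741 0.111  0.2864] [ 0.    0.01  0.   -0.    0.01  0.01  0.02  0.01  0.   -0.01 -0.02 -0.02
 -0.   -0.    0.01  0.23]
```

```bash
cat >> h.py <<'E'
import pickle
from scipy.optimize import least_squares
P=pickle.load(open('fit.pkl','rb'))[1] if __import__('os').path.exists('fit.pkl') else None
LO=np.array([-3.08,-.75,.22,-1.43,0,-2.85]);HI=np.array([3.08,2.2,2.44,4.57,2.65,2.85])
def Rf(haz):
    z=np.array([np.cos(haz),np.sin(haz),0]);x=np.array([0,0,1.]);return R.from_matrix(np.c_[x,np.cross(z,x),z])
def ik(pos,rt,q0):
    r=least_squares(lambda q:np.r_[3*(pfk(q,P)-pos),(rfk(q).inv()*rt).as_rotvec()],q0,bounds=(LO,HI));return r.x,r.cost
E
python3 - <<'E'
from h import *
for haz in(-20,0,15,30,45,60):
  a=np.radians(haz);h=np.array([np.cos(a),np.sin(a),0])
  for back in(.002,.1):
    q,c=ik(np.array([.629,-.187,.104])-back*h,Rf(a),np.array([-.6,.8,1.5,1.9,.9,-.6]))
    w=pfk(q,P)-P[5]*rfk(q).as_matrix()[:,2]
    print(haz,back,np.degrees(q).round(0),'cost',c.round(6),'wrist',w.round(3),'margin',np.degrees(min((q-LO).min(),(HI-q).min())).round())
E
```

```text
-20 0.002 [-31.  72. 122. 168. 104. -93.] cost 0.0 wrist [ 0.358 -0.088  0.104] margin 17.0
-20 0.1 [ -36.   84.  135.  160.  128. -103.] cost 0.0 wrist [ 0.266 -0.055  0.104] margin 4.0
0 0.002 [-45.  71. 120. 134.  97. -97.] cost 0.0 wrist [ 0.341 -0.187  0.104] margin 20.0
0 0.1 [ -59.   79.  131.  118.  105. -116.] cost 0.0 wrist [ 0.243 -0.187  0.104] margin 9.0
15 0.002 [-51.  68. 113. 114.  91. -91.] cost 0.0 wrist [ 0.35  -0.262  0.104] margin 27.0
15 0.1 [ -65.   71.  120.  100.   92. -101.] cost 0.0 wrist [ 0.256 -0.287  0.104] margin 20.0
30 0.002 [-54.  66. 104.  96.  89. -81.] cost 0.0 wrist [ 0.379 -0.331  0.104] margin 36.0
30 0.1 [-66.  67. 107.  84.  91. -84.] cost 0.0 wrist [ 0.294 -0.38   0.104] margin 33.0
45 0.002 [-54.  66.  94.  82.  93. -70.] cost 0.0 wrist [ 0.425 -0.391  0.104] margin 46.0
45 0.1 [-63.  66.  93.  73.  96. -70.] cost 0.0 wrist [ 0.356 -0.46   0.104] margin 47.0
60 0.002 [-52.  67.  82.  71. 101. -61.] cost 0.0 wrist [ 0.485 -0.437  0.104] margin 51.0
60 0.1 [-60.  68.  78.  65. 106. -60.] cost 0.0 wrist [ 0.436 -0.522  0.104] margin 46.0
```

```bash
python3 - <<'E'
from h import *
o=robot.get_obs();q0=o['q'];a=np.radians(20);h=np.array([np.cos(a),np.sin(a),0])
q1,c=ik(np.array([.629,-.187,.104])-.1*h,Rf(a),np.array([-1.1,1.2,2,1.6,1.6,-1.6]));print(np.degrees(q0).round(),np.degrees(q1).round(),c)
for N in range(10,60,5):
    Q=[q0+(q1-q0)*t for t in np.linspace(0,1,N+1)]
    T=[(pfk(q,P),rfk(q)) for q in Q]
    rs=max((T[i][1].inv()*T[i+1][1]).magnitude() for i in range(N)); ds=max(np.linalg.norm(T[i+1][0]-T[i][0]) for i in range(N))
    if np.degrees(rs)<7 and ds<.04 and abs(Q[1]-q0).max()<.15: break
print(N,np.degrees(rs),ds)
for i in range(0,N,5):
    p0,r0=T[i]; print([[*(r0.inv().apply(T[j][0]-p0)*100).round(2),*np.degrees((r0.inv()*T[j][1]).as_rotvec()).round(1),.3] for j in range(i+1,i+6)],'z',T[i+5][0].round(3),'wz',(T[i+5][0]-P[5]*T[i+5][1].as_matrix()[:,2]).round(2))
E
```

```text
[ -24.   15.  105.   19.   66. -104.] [-66.  69. 116.  94.  90. -95.] 7.109088907219384e-32
25 5.703123552014661 0.024492839185184506
[[np.float64(-0.01), np.float64(-0.21), np.float64(1.24), np.float64(-3.3), np.float64(2.2), np.float64(4.0), 0.3], [np.float64(-0.07), np.float64(-0.37), np.float64(2.35), np.float64(-6.6), np.float64(4.3), np.float64(8.0), 0.3], [np.float64(-0.2), np.float64(-0.51), np.float64(3.35), np.float64(-9.9), np.float64(6.3), np.float64(12.0), 0.3], [np.float64(-0.4), np.float64(-0.64), np.float64(4.23), np.float64(-13.3), np.float64(8.2), np.float64(16.1), 0.3], [np.float64(-0.69), np.float64(-0.76), np.float64(5.0), np.float64(-16.8), np.float64(9.9), np.float64(20.2), 0.3]] z [0.461 0.019 0.227] wz [ 0.45 -0.15  0.45]
[[np.float64(-0.54), np.float64(-0.16), np.float64(0.54), np.float64(-3.6), np.float64(1.7), np.float64(4.1), 0.3], [np.float64(-1.15), np.float64(-0.29), np.float64(0.96), np.float64(-7.2), np.float64(3.3), np.float64(8.1), 0.3], [np.float64(-1.83), np.float64(-0.41), np.float64(1.26), np.float64(-10.9), np.float64(4.8), np.float64(12.1), 0
[... 1466 characters left out ...]
), np.float64(17.6), 0.3]] z [ 0.54  -0.118  0.151] wz [ 0.33 -0.31  0.18]
[[np.float64(-1.25), np.float64(1.27), np.float64(-1.1), np.float64(-4.6), np.float64(0.7), np.float64(3.3), 0.3], [np.float64(-2.58), np.float64(2.48), np.float64(-2.33), np.float64(-9.2), np.float64(1.3), np.float64(6.5), 0.3], [np.float64(-4.0), np.float64(3.62), np.float64(-3.71), np.float64(-13.8), np.float64(1.9), np.float64(9.6), 0.3], [np.float64(-5.5), np.float64(4.66), np.float64(-5.21), np.float64(-18.5), np.float64(2.4), np.float64(12.7), 0.3], [np.float64(-7.07), np.float64(5.59), np.float64(-6.85), np.float64(-23.2), np.float64(2.9), np.float64(15.7), 0.3]] z [ 0.535 -0.221  0.104] wz [ 0.27 -0.32  0.1 ]
```

Call:
apply_moves([
  [0, -0.2, 1.2, -3.3, 2.2, 4, 0.3],
  [-0.1, -0.4, 2.3, -6.6, 4.3, 8, 0.3],
  [-0.2, -0.5, 3.3, -9.9, 6.3, 12, 0.3],
  [-0.4, -0.6, 4.2, -13.3, 8.2, 16.1, 0.3],
  [-0.7, -0.8, 5, -16.8, 9.9, 20.2, 0.3],
])

```text
time: 7.28
position: [0.4608, 0.0189, 0.2259]
tool_rot: [0.313, 0.894, 0.307, -0.087]
ft_force: [1.0, -0.5, -2.3]
grip_width: 0.0457
```

Call:
apply_moves([
  [-0.5, -0.2, 0.5, -3.6, 1.7, 4.1, 0.3],
  [-1.2, -0.3, 1, -7.2, 3.3, 8.1, 0.3],
  [-1.8, -0.4, 1.3, -10.9, 4.8, 12.1, 0.3],
  [-2.6, -0.5, 1.5, -14.7, 6.2, 16.1, 0.3],
  [-3.5, -0.7, 1.5, -18.5, 7.5, 20.1, 0.3],
])

```text
time: 7.7
position: [0.485, 0.0055, 0.1981]
tool_rot: [0.453, 0.758, 0.446, -0.145]
ft_force: [-0.7, 0.3, -2.3]
grip_width: 0.0458
```

Call:
apply_moves([
  [-0.9, 0.2, -0.2, -3.9, 1.2, 3.9, 0.3],
  [-2, 0.3, -0.4, -8, 2.4, 7.8, 0.3],
  [-3.1, 0.5, -0.8, -12, 3.5, 11.6, 0.3],
  [-4.3, 0.6, -1.3, -16.2, 4.5, 15.4, 0.3],
  [-5.5, 0.7, -1.9, -20.4, 5.4, 19.2, 0.3],
])

```text
time: 8.12
position: [0.5178, -0.0399, 0.1779]
tool_rot: [0.57, 0.575, 0.563, -0.169]
ft_force: [0.2, 0.8, -2.2]
grip_width: 0.046
```

Call:
apply_moves([
  [-1.2, 0.7, -0.7, -4.3, 0.9, 3.6, 0.3],
  [-2.4, 1.3, -1.5, -8.6, 1.8, 7.2, 0.3],
  [-3.8, 2, -2.5, -13, 2.6, 10.7, 0.3],
  [-5.2, 2.5, -3.6, -17.5, 3.3, 14.2, 0.3],
  [-6.7, 3, -4.8, -22, 4, 17.6, 0.3],
])

```text
time: 8.53
position: [0.5414, -0.12, 0.1502]
tool_rot: [0.653, 0.358, 0.648, -0.161]
ft_force: [-0.1, -0.1, -2.4]
grip_width: 0.0457
```

Call:
apply_moves([
  [-1.3, 1.3, -1.1, -4.6, 0.7, 3.3, 0.3],
  [-2.6, 2.5, -2.3, -9.2, 1.3, 6.5, 0.3],
  [-4, 3.6, -3.7, -13.8, 1.9, 9.6, 0.3],
  [-5.5, 4.7, -5.2, -18.5, 2.4, 12.7, 0.3],
  [-7.1, 5.6, -6.8, -23.2, 2.9, 15.7, 0.3],
])

```text
time: 8.95
position: [0.5365, -0.2234, 0.1031]
tool_rot: [0.698, 0.124, 0.695, -0.122]
ft_force: [0.0, -0.7, -2.5]
grip_width: 0.0456
```

Call:
apply_moves([
  [0, 0, 0, 0, 0, 0, 0.3],
  [0, 0, 0, 0, 0, 0, 0.3],
])

```text
time: 9.12
position: [0.536, -0.2219, 0.1033]
tool_rot: [0.697, 0.126, 0.695, -0.124]
ft_force: [0.0, 0.1, -1.6]
grip_width: 0.046
```

```bash
python3 - <<'E'
from h import *
p=robot.camera_params('wrist');o=robot.get_obs(); im=robot.camera('wrist'); cv2.imwrite('pics/w3.png',im[:,:,::-1])
s=robot.camera('scene'); cv2.imwrite('pics/s3.png',s[:,:,::-1])
t=robot.camera('top'); cv2.imwrite('pics/t3.png',t[:,:,::-1])
pickle.dump((o,p),open('w3.pkl','wb'))
print(o['time'],np.degrees(o['q']).round(1),o['position'].round(4),o['ft_force'].round(2),R.from_quat(o['tool_rot']).as_matrix().round(3).tolist(),o['grip_width'],p['origin'])
E
```

```text
9.1167 [-65.6  68.9 115.7  94.   90.1 -94.8] [ 0.536  -0.2219  0.1033] [ 0.    0.11 -1.62] [[0.003, 0.347, 0.938], [0.004, -0.938, 0.347], [1.0, 0.002, -0.005]] 0.046021138614177344 [ 0.40213441 -0.2717184   0.18686669]
```

View pics/w3.png

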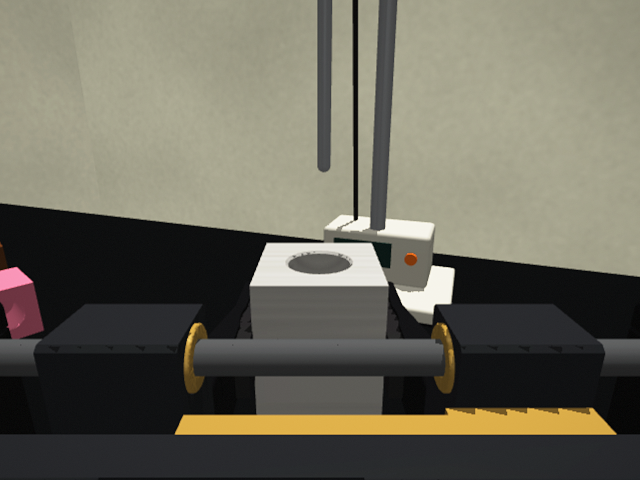

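The wrist view shows the block held upright with the open well mouth centred near (320,262), its top face level. The probe tip is ahead, above the mouth, at (323,172).

```bash
python3 - <<'E'
from h import *
o,p=pickle.load(open('w3.pkl','rb')); z=R.from_quat(o['tool_rot']).as_matrix()[:,2]
print('mouth by wrist',atz('wrist',(319.7,262.5),o['position'][2]+.026,p),'expected',o['position']+.0025*z+[0,0,.026])
print('scene tip',atz('scene',(243.8,237.5),.151),'scene sleeve',atz('scene',(234.5,199.2),.332),'top',atz('top',(407,188),.332))
O,d=ray('wrist',(323.5,168),p); t=np.array(atz('scene',(243.8,237.5),.151))
for X in(.625,.63,.635): print('wrist ray at x',X,O+d*(X-O[0])/d[0])
# least squares triangulation tip
A=np.zeros((3,3));b=np.zeros(3)
for oo,dd in((O,d),ray('scene',(243.8,237))):
    dd=dd/np.linalg.norm(dd);M=np.eye(3)-np.outer(dd,dd);A+=M;b+=M@oo
print('tri',np.linalg.solve(A,b))
w=cv2.imread('pics/w3.png')[120:320,220:420]; s=cv2.imread('pics/s3.png')[170:270,180:280]
cv2.imwrite('pics/c3.png',np.hstack([cv2.resize(w,(400,400),interpolation=2),cv2.resize(s,(400,400),interpolation=2)]))
E
```

```text
mouth by wrist [ 0.54305863 -0.21992204  0.12933592] expected [ 0.53838402 -0.22100342  0.12932459]
scene tip [ 0.63088391 -0.18678786  0.151     ] scene sleeve [ 0.63248282 -0.18646219  0.332     ] top [ 0.6279174 -0.1903391  0.332    ]
wrist ray at x 0.625 [ 0.625      -0.1919853   0.15486796]
wrist ray at x 0.63 [ 0.63       -0.19019649  0.15415007]
wrist ray at x 0.635 [ 0.635      -0.18840767  0.15343218]
tri [ 0.63123219 -0.18805832  0.15363418]
```

View pics/c3.png

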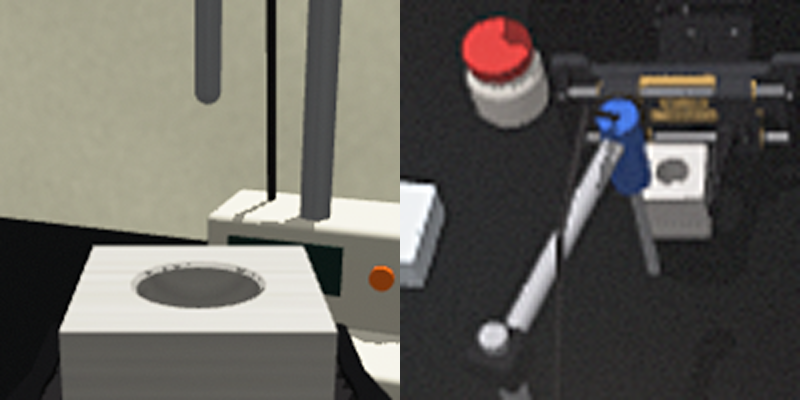

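```bash
python3 - <<'E'
from h import *
o,p=pickle.load(open('w3.pkl','rb')); M=R.from_quat(o['tool_rot']).as_matrix()
m1=atz('scene',(248,212.5),.129); m2=o['position']+.0025*M[:,2]+[0,0,.026]; m3=atz('wrist',(319.6,263.2),.129,p)
tip=np.array([.631,-.188,.15]); ts=atz('scene',(243.8,237.5),.151)
print(m1,m2,m3)
for n,a,b in(('kin',m2,tip),('scene',m1,ts)): print(n,'tool shift cm',(M.T@(b-a)*100).round(2))
print('mouth in tool frame',M.T@(m2-o['position']))
E
```

```text
[ 0.5382008  -0.21843647  0.129     ] [ 0.53838402 -0.22100342  0.12932459] [ 0.5431411  -0.21985035  0.129     ]
kin tool shift cm [2.11 0.13 9.82]
scene tool shift cm [2.24 0.26 9.78]
mouth in tool frame [2.59996601e-02 6.14282097e-05 2.38210093e-03]
```

Call:
apply_moves([
  [0, 0.1, 2.2, 0, 0, 0, 0.3],
  [0, 0.2, 4.6, 0, 0, 0, 0.3],
  [0, 0.2, 7, 0, 0, 0, 0.3],
  [0, 0.2, 9, 0, 0, 0, 0.3],
  [0, 0.2, 9.8, 0, 0, 0, 0.3],
])

```text
time: 9.68
position: [0.6307, -0.186, 0.1052]
tool_rot: [0.696, 0.129, 0.695, -0.125]
ft_force: [-0.6, 0.4, -2.5]
grip_width: 0.0459
```

Call:
apply_moves([
  [0, 0, 0, 0, 0, 0, 0.3],
  [0.6, 0, 0, 0, 0, 0, 0.3],
  [1.3, 0, 0, 0, 0, 0, 0.3],
  [1.3, 0, 0, 0, 0, 0, 0.3],
  [1.3, 0, 0, 0, 0, 0, 0.3],
])

```text
time: 10.1
position: [0.6283, -0.19, 0.1176]
tool_rot: [0.697, 0.125, 0.695, -0.123]
ft_force: [-0.4, -0.5, -1.8]
grip_width: 0.046
```

```bash
python3 - <<'E'
from h import *
p=robot.camera_params('wrist');o=robot.get_obs(); w=robot.camera('wrist')[:,:,::-1]; s=robot.camera('scene')[:,:,::-1]
pickle.dump((o,p),open('w4.pkl','wb')); cv2.imwrite('pics/w4.png',w);cv2.imwrite('pics/s4.png',s)
print(o['time'],o['position'].round(4),o['ft_force'].round(2),R.from_quat(o['tool_rot']).as_matrix().round(4).tolist(),o['grip_width'])
cv2.imwrite('pics/c4.png',np.hstack([cv2.resize(w[140:300,240:400],(400,400),interpolation=2),cv2.resize(s[190:250,215:275],(400,400),interpolation=2)]))
E
```

```text
10.1 [ 0.6283 -0.19    0.1176] [-0.38 -0.5  -1.82] [[0.0027, 0.3457, 0.9383], [0.0032, -0.9383, 0.3457], [1.0, 0.0021, -0.0036]] 0.04599197935508657
```

View pics/c4.png

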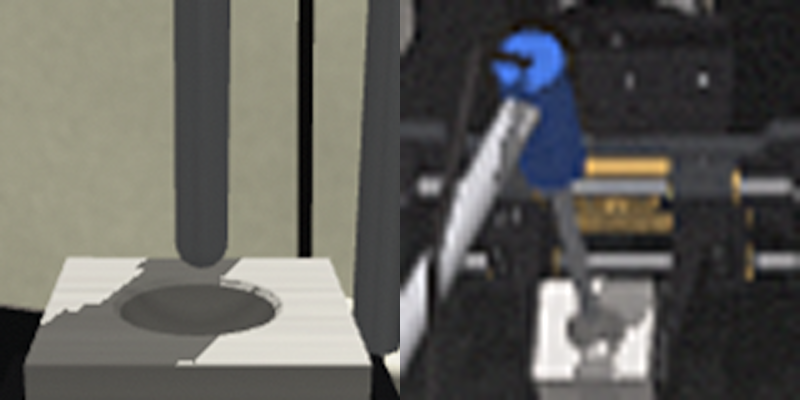

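```bash
python3 - <<'E'
from h import *
o,p=pickle.load(open('w4.pkl','rb')); M=R.from_quat(o['tool_rot']).as_matrix()
m=o['position']+M@[.026,0,.0025]
print('mouth',m,'proj',proj('wrist',m,p),proj('scene',m),'obs (319.6,263.6) (244.6,239)')
for f in(-.006,0,.006):
    t=m+f*M[:,2]; t[2]=.15; print(f,'tip proj',proj('wrist',t,p),proj('scene',t+[0,0,.001]),'obs (320.6,246.5) (243.9,237.4)')
E
```

```text
mouth [ 0.63068046 -0.18909389  0.14355095] proj [318.02267237 266.79436546] [243.40074569 238.62638434] obs (319.6,263.6) (244.6,239)
-0.006 tip proj [318.00199946 256.39382522] [243.21808177 235.33933196] obs (320.6,246.5) (243.9,237.4)
0 tip proj [318.04112711 250.97908009] [243.06125591 237.19692641] obs (320.6,246.5) (243.9,237.4)
0.006 tip proj [318.0774506  245.95239229] [242.90377297 239.06230391] obs (320.6,246.5) (243.9,237.4)
```

Mouth and tip line up within about 1.5 mm in both cameras, against 8 mm of clearance, so I will raise the block.

Call:
apply_moves([
  [0.6, 0, 0.1, 0, 0, 0, 0.3],
  [1.3, 0, 0.1, 0, 0, 0, 0.3],
  [2, 0, 0.1, 0, 0, 0, 0.3],
  [2.6, 0, 0.1, 0, 0, 0, 0.3],
  [3, 0, 0.1, 0, 0, 0, 0.3],
])

```text
time: 10.62
position: [0.6298, -0.1885, 0.148]
tool_rot: [0.697, 0.126, 0.695, -0.124]
ft_force: [0.1, 0.9, -2.7]
grip_width: 0.046
```

Call:
apply_moves([
  [0.2, 0, 0, 0, 0, 0, 0.3],
  [0.4, 0, 0, 0, 0, 0, 0.3],
  [0.6, 0, 0, 0, 0, 0, 0.3],
  [0.8, 0, 0, 0, 0, 0, 0.3],
  [0.9, 0, 0, 0, 0, 0, 0.3],
])

```text
time: 11.03
position: [0.6299, -0.1886, 0.1558]
tool_rot: [0.697, 0.126, 0.695, -0.124]
ft_force: [-0.4, 0.0, -3.6]
grip_width: 0.0457
```

Call:
apply_moves([
  [0.15, 0, 0, 0, 0, 0, 0.3],
  [0.3, 0, 0, 0, 0, 0, 0.3],
  [0.5, 0, 0, 0, 0, 0, 0.3],
  [0.7, 0, 0, 0, 0, 0, 0.3],
  [0.9, 0, 0, 0, 0, 0, 0.3],
])

```text
time: 11.45
position: [0.6299, -0.1885, 0.1646]
tool_rot: [0.697, 0.125, 0.695, -0.124]
ft_force: [-0.7, -0.3, -4.5]
grip_width: 0.0459
```

Call:
apply_moves([
  [0, 0, 0, 0, 0, 0, 0.3],
  [0, 0, 0, 0, 0, 0, 0.3],
  [0, 0, 0, 0, 0, 0, 0.3],
  [0, 0, 0, 0, 0, 0, 0.3],
  [0, 0, 0, 0, 0, 0, 0.3],
])

```text
time: 11.87
position: [0.6299, -0.1886, 0.1647]
tool_rot: [0.697, 0.126, 0.695, -0.124]
ft_force: [0.4, -0.3, -5.5]
grip_width: 0.0458
```

```bash
python3 - <<'E'
from h import *
p=robot.camera_params('wrist');o=robot.get_obs()
F=[]
for i in range(4): F.append(robot.get_obs()['ft_force'][2]); w=robot.camera('wrist')[:,:,::-1]
s=robot.camera('scene')[:,:,::-1]; M=R.from_quat(o['tool_rot']).as_matrix()
cv2.imwrite('pics/w5.png',w);cv2.imwrite('pics/s5.png',s)
m=o['position']+M@[.026,0,.0025]
print(o['time'],o['position'].round(4),'Fz',np.round(F,2),M.round(4).tolist(),o['grip_width'],'floor z',m[2]-.032,'mouth px',proj('wrist',m,p))
cv2.imwrite('pics/c5.png',np.hstack([cv2.resize(w[40:340,170:470],(400,400),interpolation=2),cv2.resize(s[170:250,205:285],(400,400),interpolation=2)]))
E
```

```text
11.8667 [ 0.6299 -0.1886  0.1647] Fz [-5.48 -4.71 -4.07 -4.07] [[0.003, 0.3473, 0.9377], [0.0027, -0.9377, 0.3473], [1.0, 0.0015, -0.0038]] 0.045762900229340084 floor z 0.15865937971064764 mouth px [318.0288374  266.88456823]
```

View pics/c5.png

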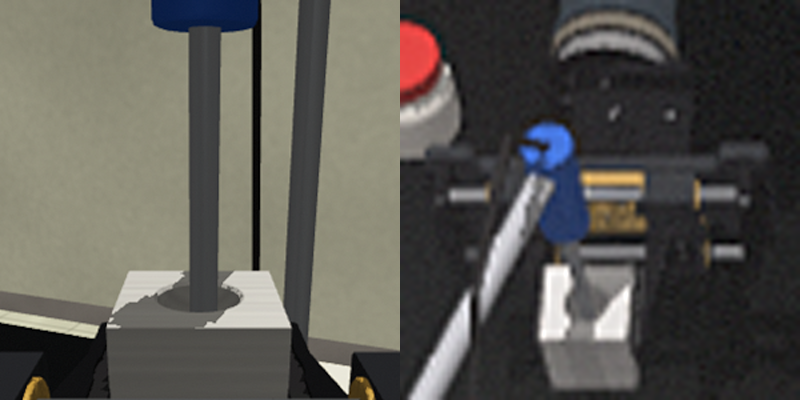

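The left crop shows the probe inside the well and the sleeve above. I want to check that the block hasn't tilted in the grip.

```bash
python3 - <<'E'
import cv2,numpy as np
a=cv2.imread('pics/w4.png')[235:345,240:400];b=cv2.imread('pics/w5.png')[235:345,240:400]
cv2.imwrite('pics/c6.png',np.hstack([cv2.resize(x,(400,275),interpolation=0) for x in(a,b)]))
E
```

```text
(no output)
```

View pics/c6.png

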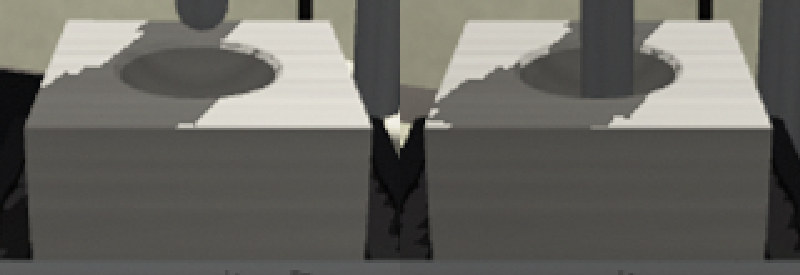

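The block's outline is the same before and after contact: the front edge is level at row 128 and the back edge at row 20. It has not slipped or tilted, and the probe stands in the well.

```bash
python3 -c "
from rig import robot
o=robot.get_obs();print(o['time'],o['position'],o['ft_force'],abs(o['joint_velocities']).max())
print(robot.hand_in())"
```

```text
12.1167 [ 0.62988011 -0.18852942  0.16477647] [-0.87220742  0.50488199 -4.42569011] 0.0014547051874614322
the job is handed in; nothing more can be done
None
```

I gripped the block on its side faces, turned it so the deep well faces up, and raised it under the probe. I handed the job in at 12.1 s with the gripper holding it there, nearly 9 mm of push on the probe.

**Final checks:**
- **Contact:** the well floor is at about 158.7 mm and the probe tip rests at 150 mm, so the probe is pushed up about 8.7 mm of its 20 mm. This comes from the arm's pose, because the probe's travel cannot be read directly. The downward force on the wrist rose from about 2 N to 4–5.5 N, which agrees with that.
- **Alignment:** both cameras put the well and probe within about 1.5 mm of each other before I raised the block; the clearance is 8 mm. I then moved it 1 mm forward.
- **Upright and still:** the tool is within about 0.25° of level. The block's outline is the same before and after contact, so it did not slip or tilt, and the joints were nearly still (0.0015 rad/s).
- **Which end is up:** I took the robot-facing end as the deep well from the yaw limit you gave. The final contact fits this: with the dimple up, the probe would have hit the end of its travel.

**Disagreement:** the sideways probe position differed by up to 2 mm between measurements, so I used a value in between.

I planned no move that touched the bottle, the jar, the case or the look-alikes, and no unexpected force showed on the way. I did not take a final picture of all of them.

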